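# Let a tin out of the lever dispenser and shut its lid softly

## Robot

A 6-joint arm with a two-finger parallel gripper is mounted at the origin on the work surface. World frame = base frame: x ahead of the robot, y to its left, z up, the work surface at z = 0. Lengths are in m, angles in rad, forces in N, time in s.
With the tool pointing down it reaches from about 0.375 to 0.9 m from the base axis. Payload 3.1 kg.
Tool frame: the origin (TCP) lies midway between the tips of the shut fingers; the grasp point (between the pads) lies 19 mm behind it; z points along the fingers, y is the direction in which the jaws open and shut (so a half turn about z gives the same grasp; the last joint's range is limited). The gripper opens to 85 mm and grips with 20 to 120 N. Pads are 22 mm wide; open, the fingers measure 114 mm over their backs; the gripper's body (76 mm by 85 mm) begins 54 mm behind the grasp point. The pads swing forward as they close: fully open they stand 13 mm farther back than shut.
Start: joints at [0.934, 0.527, 1.433, -0, 1.181, -0.178], TCP at [0.276, 0.561, 0.231] pointing down, gripper open.
Joint ranges: [-3.08, 3.08], [-0.75, 2.2], [0.22, 2.44], [-1.43, 4.57], [0, 2.65], [-2.85, 2.85]. Speed limits (rad/s): [2.79, 2.79, 3.14, 3.14, 3.14, 3.14].

## Interface

Orientations are given as a unit quaternion [x, y, z, w].
In Python, from station import manip gives the robot as it stands. The module is installed in compiled form; this text tells all that it offers.
- The arm moves only by the tool drive_tool, never from a script. Its argument "deltas" is one flat list of numbers, 4 for each row, row after row: the shift along the tool's x, y, z in cm, then the turn about the tool's z in degrees. A call has 1 to 12 rows; each row is the pose to reach, as a shift and turn from the pose measured when the call began, along the tool's axes at that moment; what a row does not reach only later rows make up. A row lasts 1/10 s, in which the tool goes at most 50 mm and 8.59 degrees, less where a joint would pass 70% of its speed; a pose out of reach is approached as far as the arm can. A call with a gripper value outside its range is refused whole. "hand" is the finger opening in cm, from 0 to 8.54, set as the call begins (left out, the last holds). The fingers move at their own pace and stop on an object; "squeeze" is the grip in N (left out, the last holds). Time passes only in rows, so rows that repeat a pose let the fingers close. It gives the time, the measured TCP pose, the force and the opening at its end, in the units of the state.
- manip.sense(): the state, without advancing time (a new reading comes with each control period).
- manip.snapshot(name): name is "side" or "top"; returns a dict with "frame" (400x640x3 uint8, red, green, blue), "depth" (400x640 float32, m along the optical axis (not along the pixel's ray), 0 where there is no reading), "fx", "fy", "cx", "cy" (pixels), "k1" (the pictures are not rectified: a ray, as slopes to the right and down, at radius r is drawn at 1 + k1 r^2 times it, then the intrinsics apply), "R" (3x3) and "t" (3): a world point X has camera coordinates R X + t. Camera axes: x right, y down, z forward; pixel columns grow to the right and rows downward; lengths in m; the calibration is good to about 2 mm. A picture is of the moment at which its call begins.
- manip.sign_off(): hands the job in, once; it reports no verdict.
The state is a dict: "t": time; "q": joint angles; "qd": joint speeds; "tau": joint torques, N m; "tcp_pos": TCP position; "tool_rot": TCP orientation; "force": force on the tool from outside, world axes, zero at the start; "ft_torque": the same for the moment, N m; "finger_gap": opening from 0.0 (shut) to 1.0 (fully open).
Only numpy, scipy, OpenCV 4.12 (cv2) and the standard library are available. Lean on these libraries where they do the work, as an engineer would, in place of code of your own. Each camera call takes 0.05 s, during which the arm holds its last target.

## Task

Press down the pad of the red lever with the fingertips so that the linked lid lifts and the red tin rolls out by itself into the tray in front. Then, keeping the fingers on the pad, ease the lever slowly back up so that the lid shuts fully without slamming, and move clear. Work it by the red lever alone: do not touch or lift the lid or any tin, and leave the green dispenser and the goods standing around as they are.

Things in the scene. Friction and masses are not known exactly. Their poses are not given: they have to be found in the camera images.
- red_dispenser: fixed tin dispenser, the one to work: white chute with red lid lip, lever pad and tray front; 340 x 122 x 145 mm, may stand left or right. Origin on the table under mid chute; -x is its front (robot side, where the tin rolls out), +y the lever's side. Chute x -82 to +87 mm, then a ramp, then an open tray x -140 to -232 mm, sides 62 mm high.
- red_pad (a point): centre of the top of the red lever's press pad, 50 (x) x 60 (y) x 10 mm, level at rest at x -136, y +120, z +146 mm in the dispenser's frame. Lever pivot at x +20, z +110 mm. Fully pressed, the pad has sunk 71 mm (z 75 mm) on a nearly upright arc (within 5 mm of its starting x) and tipped 0.45 rad, front edge lower.
- red_lever (a joint): angle of the red lever, rad: 0 at rest (pad up), 0.45 at its bottom stop. Pressing takes about 1 to 6 N on the pad; let go, it springs back up with the lid's weight.
- red_lid (a joint): angle of the red lid, rad: 0 shut, 0.675 fully open; geared to the lever, always 1.5 times its angle. A tin gets out under the lip from roughly 0.25 to 0.45. If the lever is let go the lid drops shut within about half a second, a slam at about 3 rad/s.
- red_hood: the red dispenser's lid: open barred top 125 mm wide and 176 mm long, with a red lip 70 mm deep at its front that holds back the tin. Origin on its hinge line at the rear of the chute, 140 mm above the table; open, its front rises to about 250 mm.
- red_tin: loose tin with red label, 74 mm across, 104 mm long, about 0.4 kg, lying across the chute against the lid's lip; origin at its centre. When the lid lifts it rolls by itself down into the tray in about a second and lies there, its centre about 50 mm above the table and 190 mm in front of the dispenser's origin.
- green_dispenser: fixed tin dispenser, to be left alone: white chute with green lid lip, lever pad and tray front; 340 x 122 x 145 mm, may stand left or right. Origin on the table under mid chute; -x is its front (robot side, where the tin rolls out), +y the lever's side. Chute x -82 to +87 mm, then a ramp, then an open tray x -140 to -232 mm, sides 62 mm high.
- green_pad (a point): centre of the top of the green lever's press pad, 50 (x) x 60 (y) x 10 mm, level at rest at x -136, y +120, z +146 mm in the dispenser's frame. Lever pivot at x +20, z +110 mm. Fully pressed, the pad has sunk 71 mm (z 75 mm) on a nearly upright arc (within 5 mm of its starting x) and tipped 0.45 rad, front edge lower.
- green_lever (a joint): angle of the green lever, rad: 0 at rest (pad up), 0.45 at its bottom stop. Pressing takes about 1 to 6 N on the pad; let go, it springs back up with the lid's weight.
- green_lid (a joint): angle of the green lid, rad: 0 shut, 0.675 fully open; geared to the lever, always 1.5 times its angle. A tin gets out under the lip from roughly 0.25 to 0.45. If the lever is let go the lid drops shut within about half a second, a slam at about 3 rad/s.
- green_hood: the green dispenser's lid: open barred top 125 mm wide and 176 mm long, with a green lip 70 mm deep at its front that holds back the tin. Origin on its hinge line at the rear of the chute, 140 mm above the table; open, its front rises to about 250 mm.
- green_tin: loose tin with green label, 74 mm across, 104 mm long, about 0.4 kg, lying across the chute against the lid's lip; origin at its centre. When the lid lifts it rolls by itself down into the tray in about a second and lies there, its centre about 50 mm above the table and 190 mm in front of the dispenser's origin.
- spread_jar: standing brown jar with red cap, 66 mm across, 105 mm tall, beside the rear of the red dispenser's lever; loose; origin under its centre.
- sauce_jar: standing amber jar with yellow cap, 66 mm across, 120 mm tall, beside the rear of the green dispenser's lever; loose; origin under its centre.
- blue_tin: standing tin with blue label, 74 mm across, 108 mm tall, left of the dispensers; loose; origin under its centre.
- flour_carton: standing blue carton 60 x 110 x 170 mm, behind the dispensers; loose; origin under its centre.
- syrup_bottle: standing amber bottle with red cap, 64 mm across, 190 mm tall, right of the dispensers; loose; origin under its centre.
- yellow_tin: standing tin with yellow label, 74 mm across, 108 mm tall, right of the dispensers; loose; origin under its centre.
Mind the look-alikes: they are no part of the job. What is shaped like the red_tin but black or pink is not meant.

How it is judged:
By the outcome, as a careful person would: the job done as asked, in the order asked, and still so for the second after the job is handed in, with the robot touching nothing.
It also fails if it takes over 38 s, if anything falls off the work surface, if the arm or the gripper's body presses on something with over 40 N, if the wrist force passes 120 N, or if a joint passes its speed limit or range.

## Working session

There is one attempt and no reset: what is moved stays moved. The work goes in short steps, Python scripts to look and compute and a tool call to move; the robot and the scene stay as the last step left them, time stands still between calls to the robot, and variables do not carry over. Pictures are saved under pics/ and viewed, and the job is handed in when it is done.

Besides the shell and the picture viewer there is one more tool, called after "Emit:" as name(argument=value, ...) on one line, values as JSON. drive_tool: Moves the arm, as the interface text tells. Its arguments: {"type":"object","properties":{"deltas":{"type":"array"},"hand":{"type":"number"},"squeeze":{"type":"number"}},"required":["deltas"]}

```bash
mkdir -p pics; cat > h.py <<'E'
import numpy as np, cv2
from station import manip
def snap(n,f):
    s=manip.snapshot(n); cv2.imwrite(f'pics/{f}.png',cv2.cvtColor(s['frame'],cv2.COLOR_RGB2BGR)); np.save(f'pics/{f}.npy',s,allow_pickle=True); return s
def world(s,u,v,d=None):
    u=np.atleast_1d(u).astype(float);v=np.atleast_1d(v).astype(float)
    if d is None: d=s['depth'][v.astype(int),u.astype(int)]
    K=np.array([[s['fx'],0,s['cx']],[0,s['fy'],s['cy']],[0,0,1]])
    p=cv2.undistortPoints(np.stack([u,v],1)[:,None],K,np.array([s['k1'],0,0,0.]))[:,0]
    c=np.c_[p*d[:,None],d]
    return (c-s['t'])@np.array(s['R'])
E
python3 - <<'E'
from h import *
for n in('top','side'):
    s=snap(n,n+'0'); print(n,s['k1'],s['t'])
x=manip.sense();print({k:np.round(x[k],3) for k in x})
E
```

```text
top 0.00015134638692861798 [-0.00764034  0.5309072   1.36505288]
side -0.08509681430948043 [-0.54189131  0.1460393   1.49208587]
{'t': np.float64(0.1), 'q': array([ 0.934,  0.528,  1.434,  0.   ,  1.181, -0.178]), 'qd': array([-0.   , -0.001, -0.003, -0.   ,  0.001, -0.   ]), 'tau': array([-0.0000e+00, -4.4331e+01, -1.7859e+01, -0.0000e+00,  4.0000e-03,
       -0.0000e+00]), 'tcp_pos': array([0.276, 0.56 , 0.23 ]), 'tool_rot': array([ 0.227,  0.974, -0.001, -0.   ]), 'force': array([ 0.238, -0.007,  0.411]), 'ft_torque': array([-0.035,  0.035, -0.047]), 'finger_gap': np.float64(1.002)}
```

View pics/top0.png

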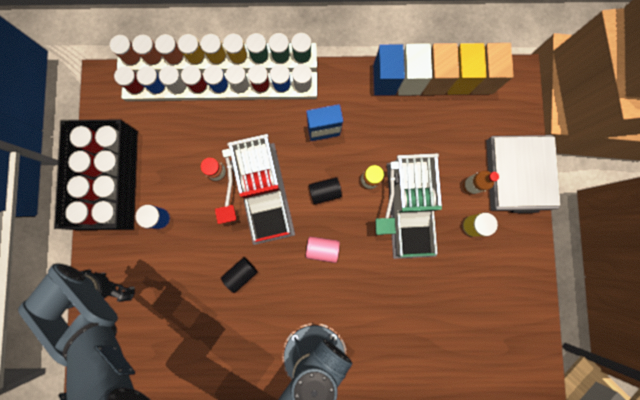

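View pics/side0.png

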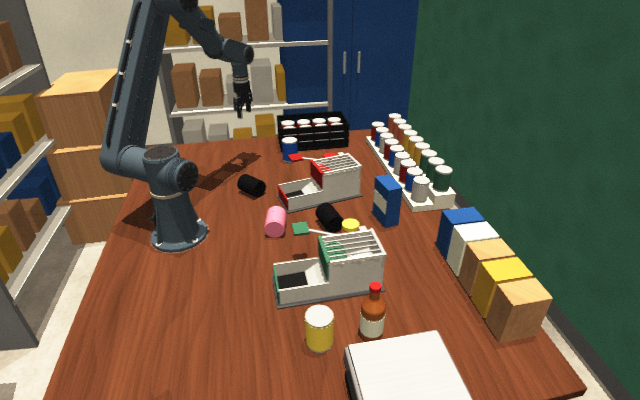

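The top view shows two dispensers. The left one has a red lip (~262,187), a red pad at (226,214) and a red tray front (270,238). The right one is green, with its pad at (386,227). The red one is meant. The black and pink tins and the red-capped jar at (210,167) are look-alikes or bystanders. Next I'll confirm this in a crop and measure.

```bash
python3 - <<'E'
from h import *
s=np.load('pics/top0.npy',allow_pickle=True).item()
im=cv2.cvtColor(s['frame'],cv2.COLOR_RGB2BGR)
cv2.imwrite('pics/crop0.png',cv2.resize(im[125:255,190:310],None,fx=4.5,fy=4.5,interpolation=cv2.INTER_CUBIC))
hsv=cv2.cvtColor(im,cv2.COLOR_BGR2HSV)
m=((hsv[...,0]<6)|(hsv[...,0]>174))&(hsv[...,1]>180)&(hsv[...,2]>110)
n,l,st,c=cv2.connectedComponentsWithStats(m.astype(np.uint8))
for i in range(1,n):
    if st[i,4]>25:
        v,u=np.where(l==i);P=world(s,u,v); print(st[i],c[i].round(1),np.median(P,0).round(4),P.min(0).round(3),P.max(0).round(3))
v,u=np.where(l==l[214,226]);P=world(s,u,v)
k=np.abs(P[:,2]-np.median(P[:,2]))<.008
P=P[k];print(P.mean(0))
r=cv2.minAreaRect((P[:,:2]*1000).astype(np.float32));print('pad rect',r)
# white rail of chute: points with z .1.. .16 near
vv,uu=np.mgrid[125:250,222:300];W=world(s,uu.ravel(),vv.ravel())
w=(hsv[125:250,222:300,1].ravel()<60)&(W[:,2]>.04)
W=W[w];r=cv2.minAreaRect((W[:,:2]*1000).astype(np.float32));print('disp',r,W.min(0),W.max(0))
E
```

```text
[200 157  19  19 232] [208.7 165.6] [0.6475 0.3424 0.1049] [ 0.374 -0.009 -0.004] [0.698 0.401 1.416]
[239 171  39  26 286] [257.5 185.5] [0.5651 0.1768 0.132 ] [ 0.374 -0.009  0.003] [0.622 0.255 1.416]
[489 172   9   9  59] [493.3 176.2] [ 0.5828 -0.5674  0.1901] [ 0.57  -0.579  0.175] [ 0.597 -0.557  0.197]
[215 204  22  20 311] [225.2 214.2] [0.4795 0.2763 0.1457] [ 0.374 -0.009 -0.005] [0.528 0.344 1.416]
[257 232  30   9  73] [271.9 236.1] [0.4103 0.1364 0.0549] [0.397 0.089 0.01 ] [0.425 0.187 0.064]
[0.48002657 0.27476989 0.14600227]
pad rect ((480.9398193359375, 274.7378845214844), (49.04909896850586, 59.363853454589844), 12.009119033813477)
disp ((527.4225463867188, 168.5147247314453), (418.3749694824219, 210.11656188964844), 22.467422485351562) [ 0.37426187 -0.008512    0.04000814] [0.73982538 0.30991163 1.4160317 ]
```

View pics/crop0.png

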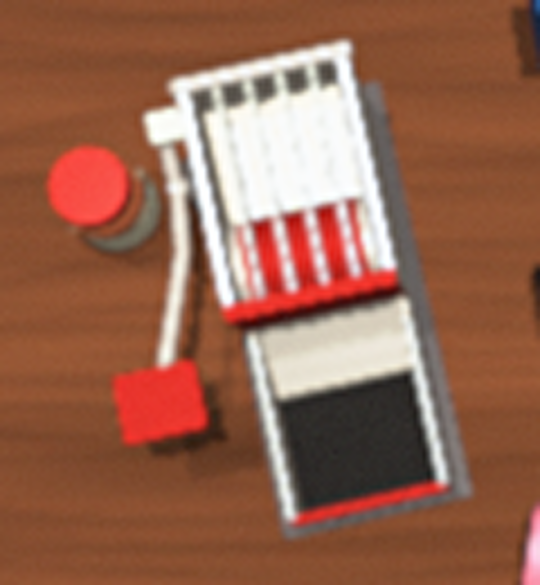

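Confirmed: the pad is centred at (0.480, 0.275, 0.146), 49 x 59 mm and level, with a dispenser yaw of +12°. The tray front this predicts, (0.411, 0.138), matches the measured one. Next I'll close the fingers and move above the pad.

Emit:
drive_tool(deltas=[-1.5, -0.8, 0, -4, -4, -2.2, 0, -8, -7, -3.8, 0.2, -13, -10, -5.4, 0.5, -18, -13, -7, 1, -23, -16, -8.6, 1.5, -28, -19, -10.2, 2, -32, -22, -11.8, 2.5, -36, -25, -13.4, 3, -38, -28, -15, 3, -38, -30, -16.2, 3, -38, -30.9, -16.6, 3, -38], hand=0, squeeze=40)

```text
t: 1.3
tcp_pos: [0.4805, 0.2727, 0.2002]
tool_rot: [-0.101, 0.995, -0.001, -0.001]
force: [-0.8, 1.0, -0.4]
finger_gap: -0.001
```

```bash
cat > tgt.py <<'E'
from h import *
from scipy.spatial.transform import Rotation as R
import sys
x=manip.sense();r=R.from_quat(x['tool_rot']);p=np.array(x['tcp_pos'])
print(x['t'],p.round(4),'gap',x['finger_gap'],'F',np.round(x['force'],2));print(r.as_matrix().round(3))
for z in map(float,sys.argv[1:]):
    print(z,'delta cm',(100*r.inv().apply(np.array([.4795,.2760,z])-p)).round(2))
E
python3 tgt.py 0.16 0.146
```

```text
1.3 [0.4805 0.2727 0.2002] gap -0.0006367475447309865 F [-0.81  1.03 -0.44]
[[-0.98  -0.201 -0.002]
 [-0.201  0.98  -0.002]
 [ 0.002 -0.002 -1.   ]]
0.16 delta cm [0.03 0.35 4.02]
0.146 delta cm [0.02 0.35 5.42]
```

Emit:
drive_tool(deltas=[0, 0.3, 0.5, 0, 0, 0.4, 1.5, 0, 0, 0.4, 2.7, 0, 0, 0.4, 3.7, 0, 0, 0.4, 4.5, 0, 0, 0.4, 5.0, 0, 0, 0.4, 5.4, 0, 0, 0.4, 5.7, 0, 0, 0.4, 6.0, 0, 0, 0.4, 6.3, 0, 0, 0.4, 6.6, 0, 0, 0.4, 6.9, 0])

```text
t: 2.5
tcp_pos: [0.4769, 0.2762, 0.1314]
tool_rot: [-0.101, 0.995, -0.001, -0.004]
force: [-5.5, -0.4, 4.8]
finger_gap: -0.003
```

```bash
python3 tgt.py 0.09; python3 -c "
from h import *
snap('side','side1')
im=cv2.imread('pics/side1.png');cv2.imwrite('pics/side1c.png',cv2.resize(im[80:320,200:420],None,fx=2.5,fy=2.5))"
```

```text
2.5 [0.4769 0.2762 0.1314] gap -0.002903110300053086 F [-5.48 -0.36  4.81]
[[-0.98  -0.201 -0.007]
 [-0.201  0.98  -0.003]
 [ 0.008 -0.002 -1.   ]]
0.09 delta cm [-0.28 -0.06  4.14]
```

View pics/side1c.png

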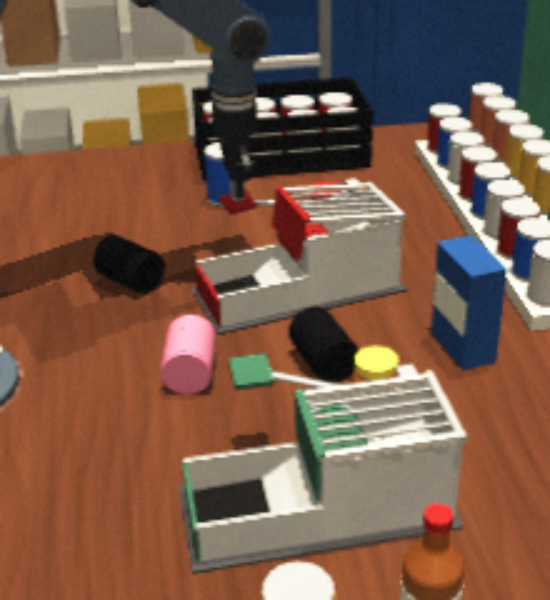

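The side view shows the fingertips at (235,200 in the crop) on the red pad, with the lid starting to lift. I'll keep pressing.

Emit:
drive_tool(deltas=[0, 0, 0.3, 0, 0, 0, 0.7, 0, 0, 0, 1.1, 0, 0, 0, 1.5, 0, 0, 0, 1.9, 0, 0, 0, 2.3, 0, 0, 0, 2.7, 0, 0, 0, 3.1, 0, 0, 0, 3.5, 0, 0, 0, 3.8, 0, 0, 0, 4.1, 0, 0, 0, 4.2, 0])

```text
t: 3.75
tcp_pos: [0.477, 0.2761, 0.0886]
tool_rot: [-0.101, 0.995, -0.001, -0.003]
force: [-2.5, 0.1, 4.3]
finger_gap: -0.003
```

```bash
python3 tgt.py 0.09; python3 -c "
from h import *
snap('side','side2')
im=cv2.imread('pics/side2.png');cv2.imwrite('pics/side2c.png',cv2.resize(im[80:320,200:420],None,fx=2.5,fy=2.5))"
```

```text
3.75 [0.477  0.2761 0.0886] gap -0.0025774700208014084 F [-2.54  0.11  4.33]
[[-0.98  -0.201 -0.007]
 [-0.201  0.98  -0.003]
 [ 0.007 -0.001 -1.   ]]
0.09 delta cm [-0.25 -0.06 -0.14]
```

View pics/side2c.png

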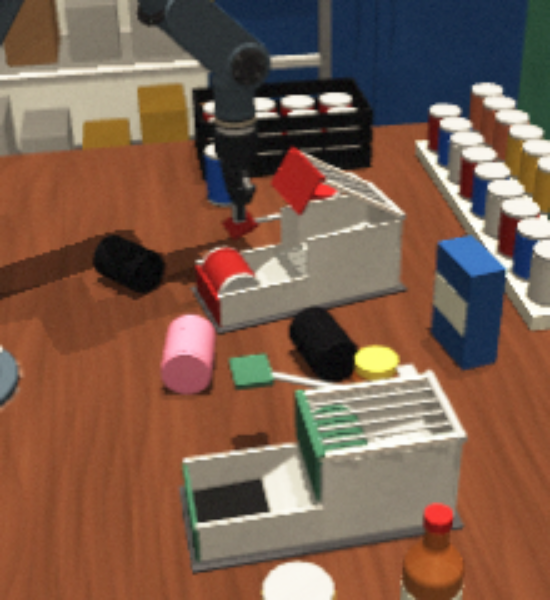

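The lid is open and the red tin already lies in the tray at (228,272) in the crop. I'll pause briefly, then ease up at about 1.5–2 cm/s.

Emit:
drive_tool(deltas=[0, 0, 0, 0, 0, 0, 0, 0, 0, 0, 0, 0, 0, 0, 0, 0, 0, 0, -0.1, 0, 0, 0, -0.25, 0, 0, 0, -0.4, 0, 0, 0, -0.6, 0, 0, 0, -0.8, 0, 0, 0, -1.0, 0, 0, 0, -1.2, 0, 0, 0, -1.3, 0])

```text
t: 5.0
tcp_pos: [0.4758, 0.2759, 0.1017]
tool_rot: [-0.101, 0.995, -0.001, -0.005]
force: [-5.4, -0.0, 2.8]
finger_gap: 0.004
```

Emit:
drive_tool(deltas=[0, 0, -0.1, 0, 0, 0, -0.25, 0, 0, 0, -0.4, 0, 0, 0, -0.6, 0, 0, 0, -0.8, 0, 0, 0, -1.0, 0, 0, 0, -1.2, 0, 0, 0, -1.4, 0, 0, 0, -1.6, 0, 0, 0, -1.8, 0, 0, 0, -2.0, 0, 0, 0, -2.1, 0])

```text
t: 6.2
tcp_pos: [0.4761, 0.276, 0.123]
tool_rot: [-0.101, 0.995, -0.001, -0.005]
force: [-5.3, -0.6, 3.8]
finger_gap: 0.003
```

```bash
python3 tgt.py 0.146; python3 -c "
from h import *
snap('side','side3')
im=cv2.imread('pics/side3.png');cv2.imwrite('pics/side3c.png',cv2.resize(im[80:320,200:420],None,fx=2.5,fy=2.5))"
```

```text
6.2 [0.4761 0.276  0.123 ] gap 0.0025019790402741548 F [-5.29 -0.61  3.76]
[[-0.979 -0.201 -0.009]
 [-0.201  0.98  -0.004]
 [ 0.009 -0.002 -1.   ]]
0.146 delta cm [-0.31 -0.07 -2.3 ]
```

View pics/side3c.png

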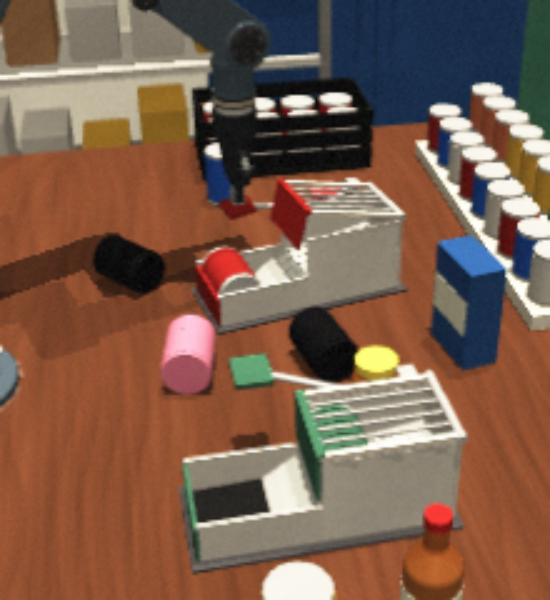

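The lid follows the fingers and is about a third open, and the tin stays in the tray. I'll keep easing up, slower near the end.

Emit:
drive_tool(deltas=[0, 0, -0.1, 0, 0, 0, -0.25, 0, 0, 0, -0.4, 0, 0, 0, -0.55, 0, 0, 0, -0.7, 0, 0, 0, -0.85, 0, 0, 0, -1.0, 0, 0, 0, -1.1, 0, 0, 0, -1.2, 0, 0, 0, -1.3, 0, 0, 0, -1.4, 0, 0, 0, -1.5, 0])

```text
t: 7.45
tcp_pos: [0.478, 0.2764, 0.1385]
tool_rot: [-0.101, 0.995, -0.001, -0.003]
force: [2.2, 1.0, 2.9]
finger_gap: 0.003
```

Emit:
drive_tool(deltas=[0, 0, -0.05, 0, 0, 0, -0.1, 0, 0, 0, -0.2, 0, 0, 0, -0.25, 0, 0, 0, -0.3, 0, 0, 0, -0.4, 0, 0, 0, -0.45, 0, 0, 0, -0.5, 0, 0, 0, -0.6, 0, 0, 0, -0.65, 0, 0, 0, -0.7, 0, 0, 0, -0.8, 0])

```text
t: 8.65
tcp_pos: [0.4765, 0.276, 0.146]
tool_rot: [-0.101, 0.995, -0.001, -0.005]
force: [-0.3, 0.5, -0.5]
finger_gap: 0.001
```

Emit:
drive_tool(deltas=[0, 0, -0.1, 0, 0, 0, -0.2, 0, 0, 0, -0.3, 0, 0, 0, -0.5, 0, 0, 0, -1.5, 0, 0, 0, -3, 0, 0, 0, -5, 0, 0, 0, -7, 0, 0, 0, -9, 0, 0, 0, -11, 0, 0, 0, -12, 0, 0, 0, -12, 0])

```text
t: 9.85
tcp_pos: [0.4785, 0.2768, 0.2679]
tool_rot: [-0.101, 0.995, -0.001, -0.003]
force: [-0.2, -0.2, -0.2]
finger_gap: 0.002
```

Emit:
drive_tool(deltas=[1, 1, 0, 0, 3, 3, 0, 0, 5, 5, 0, 0, 7, 7, 0, 0, 9, 9, 0, 0, 11, 11, 0, 0, 13, 13, 0, 0, 14, 14, 0, 0, 14, 14, 0, 0, 14, 14, 0, 0])

```text
t: 10.85
tcp_pos: [0.3133, 0.3856, 0.2682]
tool_rot: [-0.102, 0.995, -0.001, -0.003]
force: [0.1, -0.2, -0.3]
finger_gap: -0.0
```

```bash
python3 tgt.py; python3 -c "
from h import *
snap('side','side4');s=snap('top','top4')
im=cv2.imread('pics/side4.png')[80:320,200:420];im2=cv2.imread('pics/top4.png')[125:255,190:310]
cv2.imwrite('pics/f4.png',np.hstack([cv2.resize(im,(400,436)),cv2.resize(im2,(400,436))]))
s0=np.load('pics/top0.npy',allow_pickle=True).item()
for a in(s0,s):
  print(world(a,[226,243,268,270,274],[214,193,187,186,185]).round(3)[:,2])
hsv=cv2.cvtColor(s['frame'],cv2.COLOR_RGB2HSV);m=((hsv[...,0]<6)|(hsv[...,0]>174))&(hsv[...,1]>180)&(hsv[...,2]>110)
n,l,st,c=cv2.connectedComponentsWithStats(m.astype(np.uint8))
for i in range(1,n):
  if st[i,4]>25:
    v,u=np.where(l==i);P=world(s,u,v);print(st[i],np.median(P,0).round(4))
"
```

```text
10.85 [0.3133 0.3856 0.2682] gap -0.00015135450832818524 F [ 0.15 -0.2  -0.29]
[[-0.979 -0.202 -0.005]
 [-0.202  0.979 -0.003]
 [ 0.005 -0.002 -1.   ]]
[0.146 0.148 0.147 0.151 0.148]
[0.149 0.143 0.147 0.142 0.143]
[200 157  19  19 236] [0.6467 0.3423 0.1053]
[489 172   9   9  59] [ 0.5828 -0.5664  0.1903]
[239 186  39  11 120] [0.5521 0.1719 0.1452]
[215 205  22  19 312] [0.4796 0.2767 0.1458]
[256 213  31  28 569] [0.4401 0.1461 0.0803]
```

View pics/f4.png

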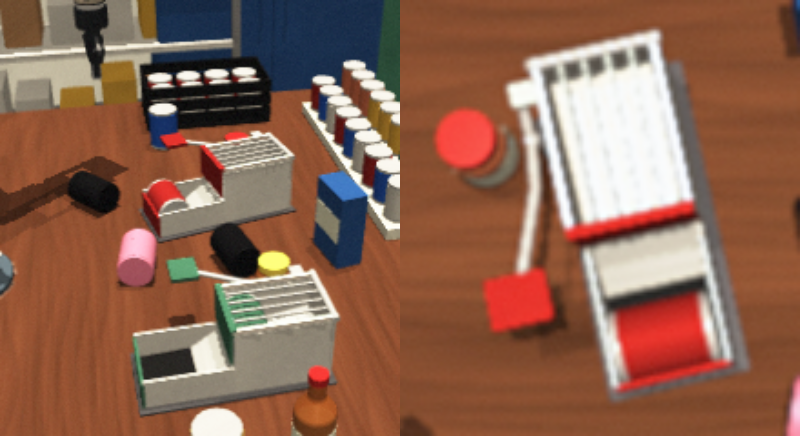

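View pics/top4.png

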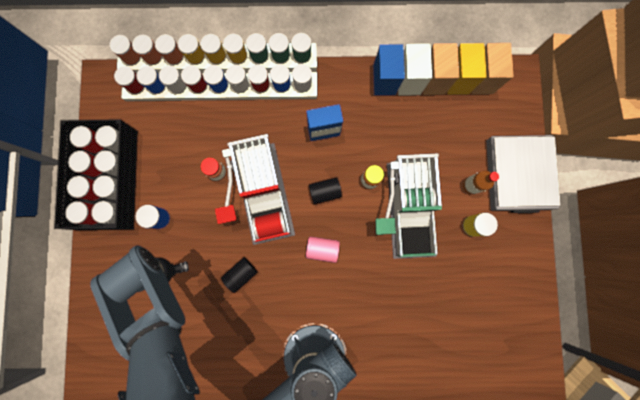

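The lid is shut with its lip at its rest height, and the pad is back at z 0.146. The red tin lies in the tray at (270,225) in the top view. Everything else is unmoved and the arm is clear.

```bash
python3 -c "
from station import manip
print(manip.sign_off())"
```

```text
the job is handed in; nothing more can be done
None
```

The job is done and handed in at about 11 s. I pressed the red pad with the shut fingertips, the lid lifted, and the red tin rolled into the tray by itself. I then eased the lever up over about 4 s with the fingers on the pad until contact ended at the rest height, and moved clear.

- **Lever and lid:** the pad is back at z 0.146, its height before pressing. The lip edge is at about 0.145, so the lid is shut.
- **Tin:** the red tin lies in the tray.
- **Surroundings:** the green dispenser, jars, tins and other goods look unmoved in both camera views.
- **Forces:** the tool force read no more than about 7 N after each move, and close to zero once clear.

I judged the lid's gentle closing from the slow finger motion and a mid-way picture, since the lid angle can't be read directly. No check failed or disagreed.

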